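Snap the stepped cover onto a power-supply housing

ROBOT

A 7-joint arm with a two-finger parallel gripper is mounted at the origin on the work surface. World frame = base frame: x ahead of the robot, y to its left, z up, the work surface at z = 0. Lengths are in mm, angles in rad, forces in N, time in s.
With the tool pointing down it reaches from about 425 to 875 mm from the base axis. Payload 8.4 kg.
Tool frame: the origin (TCP) lies between the finger pads, 19 mm behind the fingertips; this is the grasp point; z points along the fingers, y is the line along which they close (so a half turn about z gives the same grasp; the last joint's range is limited). The gripper opens to 87 mm and grips with 3 to 60 N. Pads are 19 mm wide; open, the fingers measure 117 mm over their backs; the gripper's body (75 mm by 190 mm) begins 51 mm behind the grasp point.
Start: joints at [-1.328, 0.333, 0.04, 1.465, -0.013, 1.343, -0.059], TCP at [217.87, 612.37, 241.246] pointing down, gripper open.
Joint ranges: [-2.58, 2.58], [-0.38, 2.09], [-1.3, 1.39], [0.25, 2.4], [-1.5, 4.64], [0.08, 2.09], [-2.65, 2.65]. Speed limits (rad/s): [2.22, 2.22, 2.79, 2.79, 3.14, 3.14, 3.14].

INTERFACE

Orientations are given as a unit quaternion [w, x, y, z].
In Python, from cell import read_state, camera, camera_params, finish_job gives the robot as it stands. The module is installed in compiled form; this text tells all that it offers.
- The arm moves only by the tool servo_tool, never from a script. Its argument "increments" is a list of rows, each a list of 3 entries, a list of its own where there are three numbers: the shift along the world's x, y, z in cm, then the turn, a rotation vector about the world's x, y, z in degrees, then the opening, from 0 (shut) to 1 (fully open). In form: [[[x, y, z], [wx, wy, wz], fingers], ...]. A call has 1 to 10 rows; each row shifts and turns the commanded pose from where the row before left it; what a row does not reach is not made up. A row lasts 1/10 s, in which the tool goes at most 50 mm and 8.59 degrees, less where a joint would pass 70% of its speed; a pose out of reach is approached as far as the arm can. A call with a gripper value outside its range is refused whole. The fingers move at their own pace and stop on an object; the grip force is fixed at half the most. Time passes only in rows, so rows that do not move let the fingers close. It gives the time, the measured TCP pose, the force, the opening and the grip force at its end, in the units of the state.
- read_state(): the state, without advancing time (a new reading comes with each control period).
- camera(name): name is "scene" or "top"; returns the picture (384x512x3 uint8, blue, green, red); there is no depth.
- camera_params(name): a dict with "camera_matrix" (3x3 intrinsics, pixels), "distortion" ([k1, k2, p1, p2, k3] as OpenCV has them; the pictures are not rectified), "pose" (4x4, takes a point from camera to world coordinates). Camera axes: x right, y up, looking along -z (the intrinsics and any distortion apply to the point x, -y, -z); pixel columns grow to the right and rows downward; lengths in mm; the calibration is good to about 2 mm. A picture is of the moment at which its call begins. camera_params takes no time and is no camera call.
- finish_job(): hands the job in; it is judged then, once.
The state is a dict: "t": time; "joint_positions": joint angles; "joint_vel": joint speeds; "effort": joint torques, N m; "tcp_pos": TCP position; "eef_rot": TCP orientation; "contact_force": force on the tool from outside, world axes, zero at the start; "torque": the same for the moment, N m; "finger_gap": opening from 0.0 (shut) to 1.0 (fully open); "finger_force": force on a finger pad.
Only numpy, scipy, OpenCV 4.12 (cv2) and the standard library are available. Lean on these libraries where they do the work, as an engineer would, in place of code of your own. Each camera call takes 0.05 s, during which the arm holds its last target. There are 200 camera calls.

TASK

Fit the longer, high-hooded cover onto the open power-supply housing that stands in the spring-mounted nest: set it on the right way round, its raised hood over the tall parts, and press it straight down, keeping it level, until the clip arms at both ends have snapped under the housing's rims and it is fully home. Never push with more than 25 N, and ease off as soon as the clips have snapped, for the closed unit must not be leaned on with more than 18 N; leave it in its nest with the nest risen back to its top stop, and do not disturb the other things on the bench.

Things in the scene. Friction and masses are not known exactly. Their poses are not given: they have to be found in the camera images.
- cover: Cover to fit, light-grey plastic, about 0.1 kg. Plate 108 x 66 x 4 mm, on it a hollow hood 60 long (x) x 44 wide (y) x 26 mm high, from x = -42 to +18 mm, so +x is its low end. Side skirts (70 mm over them, 76 at their flared feet) reach 20 mm below the plate. Origin: middle of the cover in the plane of the plate's underside, 20 mm above the table at the start; x along its length, z up.
- cover_grip (a point): Grip point in the hood, on the cover's z axis 25 mm above its origin. Close on the hood along the cover's y (44 mm) with the TCP here: the fingertips are then 2 mm above the shoulders beside the hood (4 mm above the origin); the hood's top is 5 mm higher.
- cover_end_a (a point): Middle of the cover's low (+x) end, 52 mm from its origin, in the plane of the plate's underside.
- cover_end_b (a point): Middle of the cover's hood-side (-x) end, 52 mm from its origin, in the plane of the plate's underside.
- clip_a (a joint): Spring clip arm at the cover's low end: 0 relaxed, up to 0.45 rad spread outwards. The arm is 30 mm wide, stands at 56 to 59 mm from the cover's origin and hangs 16 mm below the plate; its inward hook has a catch face 7.6 mm below the plate and a lead-in slope below that. Passing the rim spreads it to about 0.2; snapped home it is back near 0.
- clip_b (a joint): The same clip arm at the cover's hood-side end.
- housing: Open dark-grey housing, 100 (x) x 62 (y) x 40 mm high, 0.35 kg, loose in the nest. Origin: centre of its underside. Its +x end has the low green terminal block; a capacitor and a transformer at its middle and -x end stand 13 to 16 mm above its top edge and go into the hood. A rounded rim 4 mm thick along each short end stands out to 54 mm from the middle, 5 mm below the top edge.
- housing_top (a point): Centre of the housing's top edge plane, 40 mm above its origin, axes as the housing's. Fitted, the cover's origin is at this point with its axes along these (2 mm side play). The hooks meet the rims with the cover about 8 mm above home and snap past them 5 to 7 mm above home. Snapping both takes 13 to 21 N, depending on friction; then the force drops by some 5 N.
- fixture: Aluminium fixture fixed to the table: base plate 176 (x) x 132 (y) x 10 mm with four guide posts and springs that carry the nest plate. Origin: centre of the base's underside. At rest the housing's origin is 42 mm above this origin, centred within 1.5 mm, axes alike.
- nest (a joint): How far the sprung nest plate with the housing has sunk, in m: 0 at its top stop, 0.023 at its hard bottom stop. It starts to sink at about 3 to 5 N of press and sinks by 8 to 17 mm before the clips snap (damped, so it moves without bouncing), and rises again when the press is eased off.
- small_cover: Another cover, for another product: light grey, shorter (80 mm), with a low centred hood (14 mm high). Leave alone. Origin: middle, underside of its plate, 15 mm above the table.
- squeeze_bottle: White squeeze bottle with a green nozzle, 48 mm wide, 157 mm tall; leave alone. Origin: centre of its underside.
- glue_pot: White pot with a tan lid, 76 mm wide, 85 mm tall; leave alone. Origin: centre of its underside.
- loose_board: Populated tan circuit board, 70 x 150 mm, parts up to 18 mm tall; leave alone. Origin: centre of its underside.
- screwdriver: Screwdriver lying on the table; leave alone. Origin: centre of its underside.
- screw_bin: Black divided bin, 75 x 100 x 35 mm; leave alone. Origin: centre of its underside.
- sealant_cartridge: White sealant cartridge with a red ring, 47 mm thick, lying, about 195 mm long; leave alone. Origin: centre of its underside.
Things that resemble listed ones, but are neither listed nor needed, are in the scene too. What is shaped like the cover but blue, orange or purple is not meant.

How it is judged (in metres and radians):
On the way, in this order (a step that is already met when the one before it is completed fails the run):
1. the cover stands level and the right way round on the housing, clips not yet snapped (origin 43 to 55 mm above the housing's) (z of cover_end_a in the frame of housing between 0.043 and 0.055 m and z of cover_end_b in the frame of housing between 0.043 and 0.055 m and x of cover_end_a in the frame of housing between 0.047 and 0.057 m and y of cover_end_a in the frame of housing between -0.005 and 0.005 m and y of cover_end_b in the frame of housing between -0.005 and 0.005 m), for 0.1 s.
2. both ends of the cover are down on the housing's top edge, clips snapped (z of cover_end_a in the frame of housing between 0.038 and 0.0412 m and z of cover_end_b in the frame of housing between 0.038 and 0.0412 m and x of cover_end_a in the frame of housing between 0.047 and 0.057 m and y of cover_end_a in the frame of housing between -0.005 and 0.005 m and y of cover_end_b in the frame of housing between -0.005 and 0.005 m), for 0.2 s.
At the end, for the whole second after the job is handed in: Both ends of the cover within 1.2 mm of fully home on the housing, right way round (low end over the terminal block), in line with it within 5 mm; the housing in its nest within 4 mm and the nest back within 2 mm of its top stop; all at rest (all of step 2 and z of housing in the frame of fixture between 0.04 and 0.044 m and horizontal distance between housing and fixture below 0.004 m and value of joint nest below 0.002 m and linear speed of each of cover, housing below 0.01 m/s); the robot touches nothing.
It fails at once if the press on the unit goes over 25 N (contact force of housing on nest over 30.5 N with the unit's own weight) (contact force between housing and fixture above 30.5 N).
It fails at once if the closed unit is leaned on with more than 18 N (contact force of housing on nest over 24 N with its own weight, cover home) (contact force between housing and fixture above 24 N and z of cover_end_a in the frame of housing between 0.038 and 0.0412 m and z of cover_end_b in the frame of housing between 0.038 and 0.0412 m).
It fails at once if the cover is tilted by more than 9 degrees while it is on the housing (under 15 mm from home) (distance between cover and housing below 0.055 m and angle between cover's own z axis and vertical above 0.16 rad).
It fails at once if another thing on the bench is moved by more than 15 mm (distance of any of small_cover, squeeze_bottle, glue_pot, loose_board, screwdriver, screw_bin, sealant_cartridge from where it was at the start of the episode above 0.015 m).
It also fails if it takes over 58 s, if anything falls off the work surface, if the arm or the gripper's body presses on something with over 40 N, if the wrist force passes 120 N, or if a joint passes its speed limit or range.

## Working session

There is one attempt and no reset: what is moved stays moved. The work goes in short steps, Python scripts to look and compute and a tool call to move; the robot and the scene stay as the last step left them, time stands still between calls to the robot, and variables do not carry over. Pictures are saved under pics/ and viewed, at most 10 in all, crops included, and the job is handed in when it is done.

Besides the shell and the picture viewer there is one more tool, called after "Request:" as name(argument=value, ...) on one line, values as JSON. servo_tool: Moves the arm, as the interface text tells. Its arguments: {"type":"object","properties":{"increments":{"type":"array","items":{"type":"array"}}},"required":["increments"]}

```bash
mkdir -p pics; python3 - <<'E'
from cell import *
import cv2
for n in("scene","top"):
    cv2.imwrite(f"pics/{n}0.png",camera(n)); p=camera_params(n); print(n,p)
print(read_state())
E
```

```text
scene {'camera_matrix': array([[447.87926444,   0.        , 258.86154736],
       [  0.        , 447.87926444, 192.2586065 ],
       [  0.        ,   0.        ,   1.        ]]), 'distortion': array([-0.07711975,  0.        ,  0.        ,  0.        ,  0.        ]), 'pose': array([[ 6.67464574e-01, -4.32087348e-01,  6.06458215e-01,
         1.27333654e+03],
       [ 7.44383478e-01,  3.65729951e-01, -5.58690291e-01,
        -6.68325773e+02],
       [ 1.96030731e-02,  8.24343452e-01,  5.65750468e-01,
         7.74944951e+02],
       [ 0.00000000e+00,  0.00000000e+00,  0.00000000e+00,
         1.00000000e+00]])}
top {'camera_matrix': array([[491.27322178,   0.        , 254.34485903],
       [  0.        , 491.27322178, 189.55366955],
       [  0.        ,   0.        ,   1.        ]]), 'distortion': array([0.0191622, 0.       , 0.       , 0.       , 0.       ]), 'pose': array([[ 1.13782345e-02,  9.93085529e-01, -1.16840352e-01,
         3.60752423e+02],
       [-9.99785401e-01,  9.27565740e-03, -1.85233234e-02,
        -9.56821812e+00],
       [-1.73114734e-02,  1.17026041e-01,  9.92977
[... 151 characters left out ...]
 array([-1.32819824,  0.33387157,  0.0398491 ,  1.46616059, -0.01337668,
        1.34331482, -0.05846473]), 'joint_vel': array([ 0.00098072, -0.00191028, -0.00103735, -0.00057666, -0.00053544,
        0.00055123,  0.00096369]), 'effort': array([ 4.50417851e-03, -6.57814837e+01,  1.33976653e+00, -4.04702353e+01,
       -5.99441724e-02,  4.11527348e-02,  7.36438187e-05]), 'tcp_pos': array([217.75202846, 612.02322372, 240.43851264]), 'eef_rot': array([-6.95519061e-05,  1.70044609e-01,  9.85436084e-01, -7.41198300e-04]), 'contact_force': array([ 0.02666135, -0.00853867, -0.66548242]), 'torque': array([ 0.02360136,  0.05329457, -0.01622247]), 'finger_force': 0.0, 'finger_gap': 1.0015785838837319}
```

View pics/scene0.png

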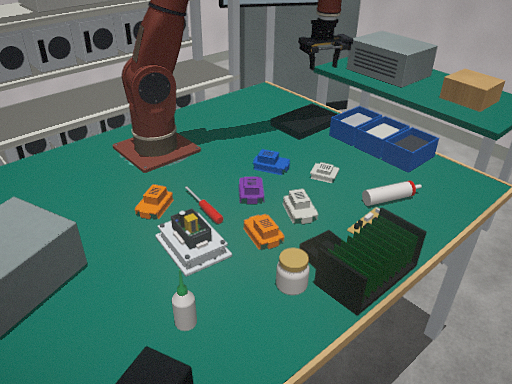

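View pics/top0.png

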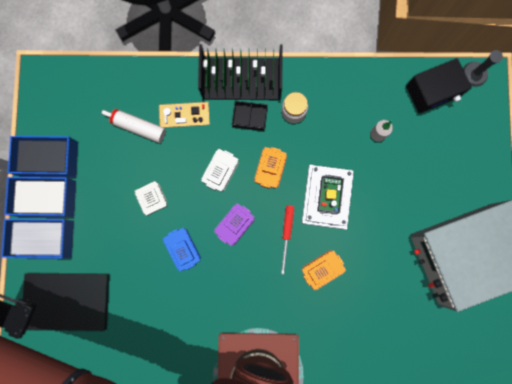

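The scene view shows the white cover at about (299,205) and the fixture at (193,238). In the top view they are at (220,170) and (328,196). I'll zoom in on both for orientation and measurement.

```bash
cat > h.py <<'E'
from cell import *
import cv2, numpy as np
def pix2ray(n,uv):
    p=camera_params(n); q=cv2.undistortPoints(np.float64(uv).reshape(-1,1,2),p["camera_matrix"],p["distortion"]).reshape(-1,2)
    d=np.c_[q[:,0],-q[:,1],-np.ones(len(q))]@p["pose"][:3,:3].T
    return p["pose"][:3,3],d
def onplane(n,uv,z):
    o,d=pix2ray(n,uv); return o+d*((z-o[2])/d[:,2])[:,None]
def proj(n,X):
    p=camera_params(n); c=(np.atleast_2d(X)-p["pose"][:3,3])@p["pose"][:3,:3]
    return cv2.projectPoints(c*[1,-1,-1],np.zeros(3),np.zeros(3),p["camera_matrix"],p["distortion"])[0].reshape(-1,2)
E
python3 - <<'E'
import cv2, numpy as np
t=cv2.imread("pics/top0.png"); s=cv2.imread("pics/scene0.png")
def z(i,x,y,w,h,k): return cv2.resize(i[y:y+h,x:x+w],None,fx=k,fy=k,interpolation=cv2.INTER_CUBIC)
cv2.imwrite("pics/tz.png",np.hstack([z(t,195,145,50,75,8),z(t,300,160,50,75,8)]))
cv2.imwrite("pics/sz.png",np.hstack([z(s,275,180,50,75,8),z(s,150,195,80,120,5)]))
E
```

```text
(no output)
```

View pics/tz.png

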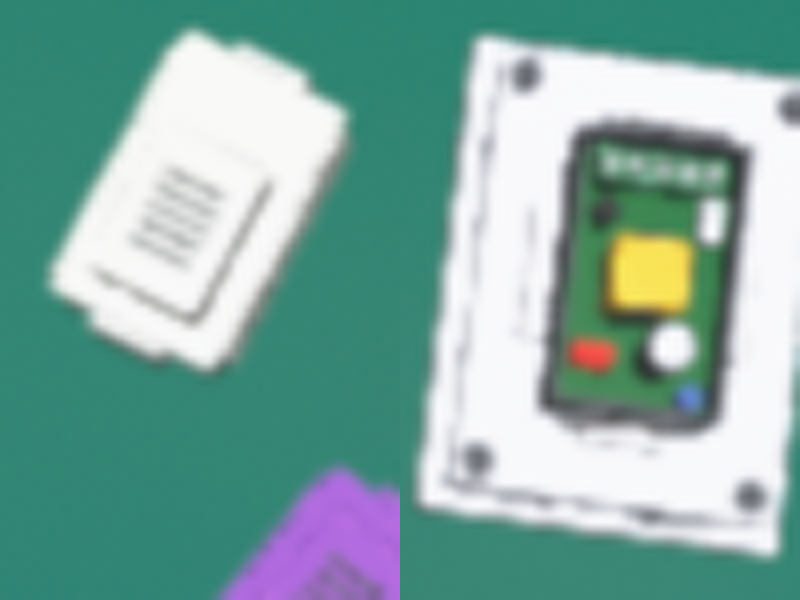

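View pics/sz.png

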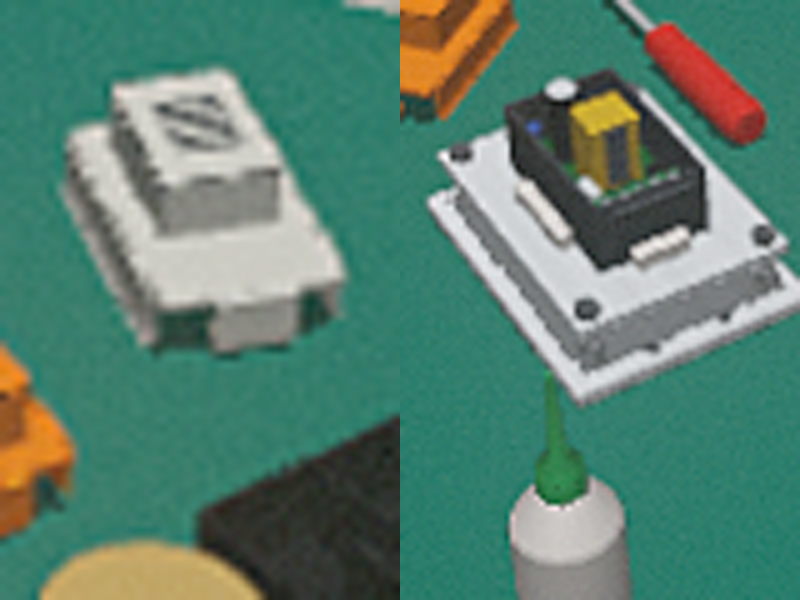

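The low end of the cover points up (+x) in the top view, and the housing's terminal block is also at the upper end. The cover is turned clockwise by about 28°, and the housing by about 7°. Next I'll measure both.

```bash
cat > meas.py <<'E'
from h import *
t=cv2.imread("pics/top0.png"); s=cv2.imread("pics/scene0.png")
K=8
def crop(i,x,y,w,h): return cv2.resize(i[y:y+h,x:x+w],None,fx=K,fy=K,interpolation=cv2.INTER_CUBIC)
def src(p,x,y): return (np.float64(p)+.5)/K-.5+[x,y]
def big(m): return max(cv2.findContours(m,cv2.RETR_EXTERNAL,cv2.CHAIN_APPROX_NONE)[0],key=cv2.contourArea).reshape(-1,2)
# cover: rough from zoom corner picks
c=src([[190,30],[348,110],[210,372],[50,285]],195,145)
P=onplane("top",c,24)[:,:2]; print("corners",P.round(1), np.linalg.norm(P-np.roll(P,-1,0),axis=1).round(1))
im=crop(t,195,145,50,60); hsv=cv2.cvtColor(im,cv2.COLOR_BGR2HSV)
C=big(((hsv[...,1]<75)*255).astype(np.uint8)); uv=src(C,195,145)
o=P.mean(0); a=np.arctan2(*((P[0]+P[1]-P[2]-P[3])[::-1]))
for it in range(5):
    R=np.array([[np.cos(a),-np.sin(a)],[np.sin(a),np.cos(a)]])
    L24=(onplane("top",uv,24)[:,:2]-o)@R; L0=(onplane("top",uv,0)[:,:2]-o)@R
    l=L0[(abs(L0[:,0])<40)&(L0[:,1]>20)]; r=L0[(abs(L0[:,0])<40)&(L0[:,1]<-20)]
    e=[L24[(abs(L24[:,1]-q*25)<5)&(k*L24[:,0]>35)] for k in(1,-1) for q in(1,-1)]
    pl=np.polyfit(l[:,0],l[:,1],1); pr=np.polyfit(r[:,0],r[:,1],1)
    ex=[np.median(q[:,0]) for q in e]
    cl=[np.median(L24[(abs(L24[:,1])<10)&(k*L24[:,0]>35)][:,0]) for k in(1,-1)]
    print("cover",o.round(2),np.degrees(a).round(2),"slopes",pl.round(3),pr.round(3),"ends",np.round(ex,1),"clips",np.round(cl,1))
    o=o+R@[sum(ex)/4,(pl[1]+pr[1])/2]; a+=(pl[0]+pr[0])/2
# post dots
def dots(im,x,y,pts):
    g=cv2.cvtColor(im,cv2.COLOR_BGR2GRAY); out=[]
    for u,v in pts:
        iu,iv=int((u-x+.5)*K),int((v-y+.5)*K); w=g[iv-20:iv+21,iu-20:iu+21]
        q=np.clip(170.-w,0,None); yy,xx=np.mgrid[-20:21,-20:21]
        out.append(src([iu+(q*xx).sum()/q.sum(),iv+(q*yy).sum()/q.sum()],x,y))
    return np.array(out)
ti=crop(t,295,155,65,80); td=dots(ti,295,155,[[315.9,169.4],[349.4,173.4],[309.8,217.5],[343.8,222.1]])
si=crop(s,140,190,100,90); sd=dots(si,140,190,[[162,225.4],[187.4,256.6],[222.6,241.8]])
print(td.round(1),sd.round(1))
for z in(42,46): 
    D=onplane("top",td,z)[:,:2]; v=D[0]+D[1]-D[2]-D[3]; w=D[0]+D[2]-D[1]-D[3]
    print("fix top z",z,D.mean(0).round(2),np.degrees([np.arctan2(v[1],v[0]),np.arctan2(-w[0],w[1])]).round(2),np.linalg.norm(v)/2,np.linalg.norm(w)/2)
    print("scene",onplane("scene",sd,z)[:,:2].round(1).tolist(),"top",D.round(1).tolist())
E
python3 meas.py
```

```text
corners [[653.3 126.3]
 [623.5  66.8]
 [524.9 116.4]
 [556.7 176.4]] [ 66.5 110.3  67.9 108.7]
cover [589.58 121.47] -27.03 slopes [5.0000e-03 4.2156e+01] [ 1.0000e-03 -3.7488e+01] ends [ 55.9  55.4 -57.  -57.3] clips [ 60.3 -62.3]
cover [589.98 123.89] -26.87 slopes [3.0000e-03 3.9815e+01] [-2.0000e-03 -3.9825e+01] ends [ 56.7  56.1 -55.9 -56.8] clips [ 61.  -61.6]
cover [589.99 123.88] -26.86 slopes [2.000e-03 3.982e+01] [-2.000e-03 -3.982e+01] ends [ 56.7  56.1 -56.  -56.8] clips [ 61.  -61.6]
cover [589.98 123.88] -26.86 slopes [2.000e-03 3.982e+01] [-2.000e-03 -3.982e+01] ends [ 56.7  56.1 -56.  -56.8] clips [ 61.  -61.6]
cover [589.98 123.88] -26.86 slopes [2.000e-03 3.982e+01] [-2.000e-03 -3.982e+01] ends [ 56.7  56.1 -56.  -56.8] clips [ 61.  -61.6]
[[315.3 169. ]
 [348.7 173.2]
 [309.2 217. ]
 [343.3 221.7]] [[161.6 224.9]
 [186.9 256.5]
 [222.4 241.6]]
fix top z 42 [ 514.07 -200.38] [-7.08 -7.02] 142.11630392438514 98.39566775951737
scene [[435.9, -238.6], [578.6, -256.9], [590.6, -158.8]] top [[590.4, -160.5], [578.7, -257.8], [449.7, -142.6], [437.4, -240.6]]
fix top z 46 [ 513.64 -199.85] [-7.08 -7.02] 141.7167244415755 98.11901484251656
scene [[440.5, -240.9], [582.4, -259.1], [594.3, -161.5]] top [[589.8, -160.1], [578.1, -257.1], [449.5, -142.2], [437.2, -240.0]]
```

Request:
servo_tool(increments=[[[1.86,-2.44,-0.4],[0,0,-0.36],1],[[1.86,-2.44,-0.4],[0,0,-0.36],1],[[1.86,-2.44,-0.4],[0,0,-0.36],1],[[1.86,-2.44,-0.4],[0,0,-0.36],1],[[1.86,-2.44,-0.4],[0,0,-0.36],1],[[1.86,-2.44,-0.4],[0,0,-0.36],1],[[1.86,-2.44,-0.4],[0,0,-0.36],1],[[1.86,-2.44,-0.4],[0,0,-0.36],1],[[1.86,-2.44,-0.4],[0,0,-0.36],1],[[1.86,-2.44,-0.4],[0,0,-0.36],1]])

```text
t: 1.1
tcp_pos: [404.3, 367.1, 200.8]
eef_rot: [-0.0, 0.201, 0.98, -0.0]
contact_force: [0.2, 0.5, -0.2]
finger_gap: 0.999
finger_force: 0.0
```

Request:
servo_tool(increments=[[[1.86,-2.44,-0.4],[0,0,-0.36],1],[[1.86,-2.44,-0.4],[0,0,-0.36],1],[[1.86,-2.44,-0.4],[0,0,-0.36],1],[[1.86,-2.44,-0.4],[0,0,-0.36],1],[[1.86,-2.44,-0.4],[0,0,-0.36],1],[[1.86,-2.44,-0.4],[0,0,-0.36],1],[[1.86,-2.44,-0.4],[0,0,-0.36],1],[[1.86,-2.44,-0.4],[0,0,-0.36],1],[[1.86,-2.44,-0.4],[0,0,-0.36],1],[[1.86,-2.44,-0.4],[0,0,-0.36],1]])

```text
t: 2.1
tcp_pos: [590.3, 123.3, 160.8]
eef_rot: [-0.0, 0.232, 0.973, -0.0]
contact_force: [0.1, 0.5, 1.0]
finger_gap: 0.999
finger_force: 0.0
```

Request:
servo_tool(increments=[[[0,0,0],[0,0,0],1],[[0,0,0],[0,0,0],1]])

```text
t: 2.3
tcp_pos: [589.7, 123.8, 160.7]
eef_rot: [-0.0, 0.232, 0.973, -0.0]
contact_force: [0.8, 0.2, -0.4]
finger_gap: 0.999
finger_force: 0.0
```

Request:
servo_tool(increments=[[[0,0,-2.5],[0,0,0],1],[[0,0,-2.5],[0,0,0],1],[[0,0,-2.5],[0,0,0],1],[[0,0,-2],[0,0,0],1],[[0,0,-1.2],[0,0,0],1],[[0,0,-0.85],[0,0,0],1],[[0,0,0],[0,0,0],1],[[0,0,0],[0,0,0],1]])

```text
t: 3.1
tcp_pos: [590.3, 124.7, 46.5]
eef_rot: [0.0, 0.231, 0.973, 0.0]
contact_force: [-0.5, 0.3, 0.8]
finger_gap: 0.998
finger_force: 0.0
```

Request:
servo_tool(increments=[[[0,0,0],[0,0,0],0.3],[[0,0,0],[0,0,0],0.3],[[0,0,0],[0,0,0],0.3],[[0,0,0],[0,0,0],0.3],[[0,0,0],[0,0,0],0.3],[[0,0,0],[0,0,0],0.3],[[0,0,0],[0,0,0],0.3],[[0,0,0],[0,0,0],0.3]])

```text
t: 3.9
tcp_pos: [589.8, 124.1, 45.7]
eef_rot: [-0.0, 0.232, 0.973, -0.0]
contact_force: [-0.6, -1.8, 0.6]
finger_gap: 0.505
finger_force: 30.0
```

Request:
servo_tool(increments=[[[0,0,0.5],[0,0,0],0.3],[[0,0,1.5],[0,0,0],0.3],[[0,0,2],[0,0,0],0.3],[[0,0,2.5],[0,0,0],0.3],[[0,0,2.5],[0,0,0],0.3],[[0,0,2],[0,0,0],0.3],[[0,0,1.5],[0,0,0],0.3],[[0,0,0.5],[0,0,0],0.3]])

```text
t: 4.7
tcp_pos: [590.7, 124.6, 178.1]
eef_rot: [0.001, 0.232, 0.973, 0.001]
contact_force: [0.7, -0.9, -1.1]
finger_gap: 0.504
finger_force: 30.0
```

Request:
servo_tool(increments=[[[-0.38,-1.62,0],[0,0,1],0.3],[[-0.38,-1.62,0],[0,0,1],0.3],[[-0.38,-1.62,0],[0,0,1],0.3],[[-0.38,-1.62,0],[0,0,1],0.3],[[-0.38,-1.62,0],[0,0,1],0.3],[[-0.38,-1.62,0],[0,0,1],0.3],[[-0.38,-1.62,0],[0,0,1],0.3],[[-0.38,-1.62,0],[0,0,1],0.3],[[-0.38,-1.62,0],[0,0,1],0.3],[[-0.38,-1.62,0],[0,0,1],0.3]])

```text
t: 5.7
tcp_pos: [551.2, -38.2, 175.2]
eef_rot: [-0.001, 0.146, 0.989, -0.0]
contact_force: [0.3, -0.1, -1.3]
finger_gap: 0.501
finger_force: 30.0
```

Request:
servo_tool(increments=[[[-0.38,-1.62,0],[0,0,1],0.3],[[-0.38,-1.62,0],[0,0,1],0.3],[[-0.38,-1.62,0],[0,0,1],0.3],[[-0.38,-1.62,0],[0,0,1],0.3],[[-0.38,-1.62,0],[0,0,1],0.3],[[-0.38,-1.62,0],[0,0,1],0.3],[[-0.38,-1.62,0],[0,0,1],0.3],[[-0.38,-1.62,0],[0,0,1],0.3],[[-0.38,-1.62,0],[0,0,1],0.3],[[-0.38,-1.62,0],[0,0,0.8],0.3]])

```text
t: 6.7
tcp_pos: [513.3, -200.1, 175.2]
eef_rot: [-0.001, 0.061, 0.998, 0.0]
contact_force: [-0.1, -0.8, -0.9]
finger_gap: 0.506
finger_force: 30.0
```

Request:
servo_tool(increments=[[[0,0,0],[0,0,0],0.3],[[0,0,0],[0,0,0],0.3],[[0,0,0],[0,0,0],0.3]])

```text
t: 7.0
tcp_pos: [514.0, -198.5, 175.5]
eef_rot: [-0.0, 0.06, 0.998, 0.0]
contact_force: [0.1, -0.2, -0.9]
finger_gap: 0.502
finger_force: 30.0
```

```bash
python3 - <<'E'
from h import *
s=camera("scene");t=camera("top");cv2.imwrite("pics/scene1.png",s);cv2.imwrite("pics/top1.png",t)
z=lambda i,x,y,w,h,k:cv2.resize(i[y:y+h,x:x+w],None,fx=k,fy=k,interpolation=cv2.INTER_CUBIC)
cv2.imwrite("pics/z1.png",np.hstack([z(s,145,140,100,140,4),z(t,290,135,100,140,4)]))
p=[read_state() for _ in range(1)][0]; print(p["tcp_pos"],p["eef_rot"],p["contact_force"],p["torque"],p["finger_gap"])
E
```

```text
[ 514.12303962 -198.58033348  175.5846497 ] [-1.31137624e-04  6.02889467e-02  9.98180947e-01  1.51279962e-04] [-0.67278233  1.14461395 -1.4847733 ] [ 0.01054499 -0.00431536 -0.05242203] 0.5002720240712095
```

View pics/z1.png

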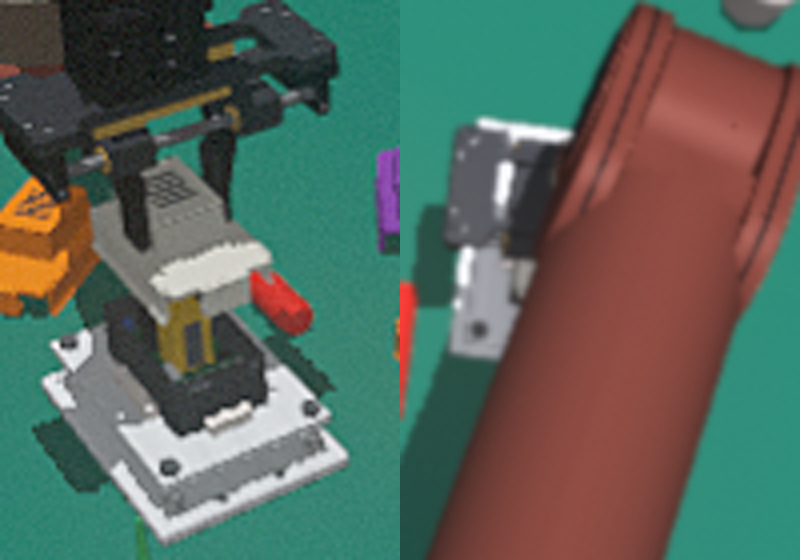

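The scene view shows the cover held level above the housing with its low end over the terminal block. The low plate edge is at about (205,210). I'll check the predicted corners against both pictures before lowering.

```bash
python3 - <<'E'
from h import *
def fr(o,a,L):
    a=np.radians(a);R=np.array([[np.cos(a),-np.sin(a),0],[np.sin(a),np.cos(a),0],[0,0,1]]);return np.array(L,float)@R.T+o
H=fr([514,-200.2,42],-7.05,[[x,y,40] for x in(50,-50) for y in(31,-31)]+[[54,31,33],[54,-31,33],[-54,31,33],[-54,-31,33]])
C=fr([514.1,-198.6,150.6],-6.91,[[54,y,z] for y in(33,-33) for z in(0,4)]+[[-54,33,4],[-54,33,0]]+[[x,y,30] for x in(18,-42) for y in(22,-22)]+[[57.5,15,-16],[57.5,-15,-16]])
def ov(f,n,X,x,y,w,h,k):
    i=cv2.resize(cv2.imread(f)[y:y+h,x:x+w],None,fx=k,fy=k,interpolation=cv2.INTER_CUBIC)
    for u in proj(n,X): cv2.circle(i,tuple(int(q) for q in ((u-[x,y]+.5)*k)),3,(255,0,255),1)
    return i
A=ov("pics/scene0.png","scene",H,165,195,55,75,7)
B=ov("pics/scene1.png","scene",C,162,172,55,75,7)
cv2.imwrite("pics/ov.png",np.hstack([A,B]))
cv2.imwrite("pics/ovt.png",ov("pics/top0.png","top",H,310,165,45,60,10))
E
```

```text
(no output)
```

View pics/ov.png

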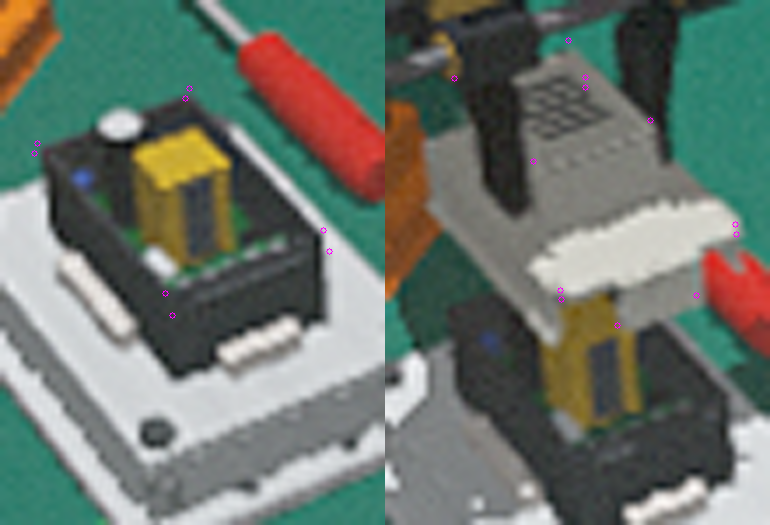

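View pics/ovt.png

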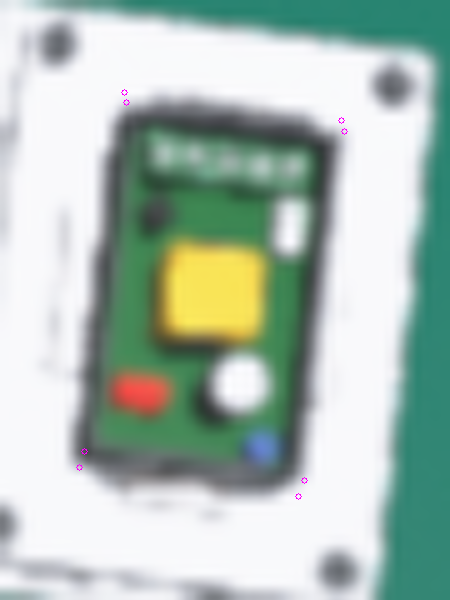

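Both overlays agree with the pictures to about half a pixel, and the two views differ by 1–2 mm. I'll take the middle, (513.2, −199.4), and lower to just above the rims.

Request:
servo_tool(increments=[[[-0.09,-0.08,0],[0,0,0],0.3],[[0,0,-0.8],[0,0,0],0.3],[[0,0,-0.9],[0,0,0],0.3],[[0,0,-0.9],[0,0,0],0.3],[[0,0,-0.6],[0,0,0],0.3],[[0,0,-0.6],[0,0,0],0.3],[[0,0,-0.5],[0,0,0],0.3],[[0,0,-0.4],[0,0,0],0.3]])

```text
t: 7.9
tcp_pos: [512.9, -200.5, 128.3]
eef_rot: [-0.0, 0.061, 0.998, -0.0]
contact_force: [0.9, 0.2, -1.6]
finger_gap: 0.503
finger_force: 30.0
```

Request:
servo_tool(increments=[[[0,0,-0.3],[0,0,0],0.3],[[0,0,-0.3],[0,0,0],0.3],[[0,0,-0.2],[0,0,0],0.3],[[0,0,0],[0,0,0],0.3],[[0,0,0],[0,0,0],0.3],[[0,0,0],[0,0,0],0.3]])

```text
t: 8.5
tcp_pos: [513.1, -200.5, 120.9]
eef_rot: [0.0, 0.061, 0.998, -0.0]
contact_force: [0.8, 0.2, -0.9]
finger_gap: 0.504
finger_force: 30.0
```

Request:
servo_tool(increments=[[[0,0,-0.1],[0,0,0],0.3],[[0,0,-0.1],[0,0,0],0.3],[[0,0,-0.1],[0,0,0],0.3],[[0,0,0],[0,0,0],0.3],[[0,0,0],[0,0,0],0.3]])

```text
t: 9.0
tcp_pos: [512.9, -200.5, 117.7]
eef_rot: [-0.0, 0.061, 0.998, -0.0]
contact_force: [0.1, -0.6, -0.7]
finger_gap: 0.5
finger_force: 30.0
```

Request:
servo_tool(increments=[[[0,0,-0.1],[0,0,0],0.3],[[0,0,-0.1],[0,0,0],0.3],[[0,0,-0.1],[0,0,0],0.3],[[0,0,0],[0,0,0],0.3],[[0,0,0],[0,0,0],0.3]])

```text
t: 9.5
tcp_pos: [513.4, -200.5, 115.1]
eef_rot: [0.0, 0.061, 0.998, -0.0]
contact_force: [1.6, -0.1, 4.5]
finger_gap: 0.502
finger_force: 30.0
```

Request:
servo_tool(increments=[[[0,0,-0.1],[0,0,0],0.3],[[0,0,-0.1],[0,0,0],0.3],[[0,0,-0.1],[0,0,0],0.3],[[0,0,0],[0,0,0],0.3],[[0,0,0],[0,0,0],0.3]])

```text
t: 10.0
tcp_pos: [513.4, -200.5, 112.3]
eef_rot: [0.0, 0.061, 0.998, -0.0]
contact_force: [-0.0, 0.2, 7.8]
finger_gap: 0.503
finger_force: 30.0
```

Request:
servo_tool(increments=[[[0,0,-0.1],[0,0,0],0.3],[[0,0,-0.1],[0,0,0],0.3],[[0,0,-0.1],[0,0,0],0.3],[[0,0,0],[0,0,0],0.3]])

```text
t: 10.4
tcp_pos: [513.6, -200.6, 109.5]
eef_rot: [0.001, 0.061, 0.998, -0.0]
contact_force: [-0.3, 0.1, 8.7]
finger_gap: 0.5
finger_force: 30.0
```

Request:
servo_tool(increments=[[[0,0,-0.1],[0,0,0],0.3],[[0,0,-0.1],[0,0,0],0.3],[[0,0,-0.1],[0,0,0],0.3],[[0,0,0],[0,0,0],0.3]])

```text
t: 10.8
tcp_pos: [513.8, -200.7, 106.8]
eef_rot: [0.001, 0.061, 0.998, -0.0]
contact_force: [0.3, 0.7, 11.9]
finger_gap: 0.504
finger_force: 30.0
```

Request:
servo_tool(increments=[[[0,0,-0.1],[0,0,0],0.3],[[0,0,-0.1],[0,0,0],0.3],[[0,0,0],[0,0,0],0.3]])

```text
t: 11.1
tcp_pos: [514.0, -200.8, 105.0]
eef_rot: [0.001, 0.061, 0.998, -0.0]
contact_force: [-1.0, 0.4, 12.8]
finger_gap: 0.507
finger_force: 30.0
```

Request:
servo_tool(increments=[[[0,0,-0.1],[0,0,0],0.3],[[0,0,-0.1],[0,0,0],0.3],[[0,0,0],[0,0,0],0.3]])

```text
t: 11.4
tcp_pos: [514.2, -200.8, 103.2]
eef_rot: [0.001, 0.061, 0.998, -0.0]
contact_force: [-0.6, 0.8, 14.0]
finger_gap: 0.502
finger_force: 30.0
```

Request:
servo_tool(increments=[[[0,0,-0.1],[0,0,0],0.3],[[0,0,0],[0,0,0],0.3]])

```text
t: 11.6
tcp_pos: [514.2, -200.8, 102.3]
eef_rot: [0.001, 0.061, 0.998, -0.0]
contact_force: [-0.8, 1.0, 15.8]
finger_gap: 0.503
finger_force: 30.0
```

Request:
servo_tool(increments=[[[0,0,-0.1],[0,0,0],0.3],[[0,0,0],[0,0,0],0.3]])

```text
t: 11.8
tcp_pos: [514.3, -200.9, 101.4]
eef_rot: [0.001, 0.061, 0.998, -0.0]
contact_force: [-0.8, 0.8, 16.6]
finger_gap: 0.505
finger_force: 30.0
```

Request:
servo_tool(increments=[[[0,0,-0.1],[0,0,0],0.3],[[0,0,0],[0,0,0],0.3]])

```text
t: 12.0
tcp_pos: [513.7, -200.7, 99.7]
eef_rot: [0.001, 0.061, 0.998, -0.0]
contact_force: [1.6, -0.6, 10.1]
finger_gap: 0.502
finger_force: 30.0
```

Request:
servo_tool(increments=[[[0,0,-0.1],[0,0,0],0.3],[[0,0,0],[0,0,0],0.3]])

```text
t: 12.2
tcp_pos: [513.7, -200.8, 98.8]
eef_rot: [0.001, 0.061, 0.998, -0.0]
contact_force: [-1.1, 0.6, 12.4]
finger_gap: 0.503
finger_force: 30.0
```

Request:
servo_tool(increments=[[[0,0,0.2],[0,0,0],0.3],[[0,0,0.2],[0,0,0],0.3],[[0,0,0.2],[0,0,0],0.3],[[0,0,0],[0,0,0],0.3],[[0,0,0],[0,0,0],0.3],[[0,0,0],[0,0,0],0.3]])

```text
t: 12.8
tcp_pos: [513.7, -200.8, 104.4]
eef_rot: [0.001, 0.061, 0.998, -0.0]
contact_force: [1.0, 0.7, 6.5]
finger_gap: 0.504
finger_force: 30.0
```

Request:
servo_tool(increments=[[[0,0,0.1],[0,0,0],0.3],[[0,0,0.05],[0,0,0],0.3],[[0,0,0],[0,0,0],0.3],[[0,0,0],[0,0,0],0.3]])

```text
t: 13.2
tcp_pos: [513.7, -200.8, 105.8]
eef_rot: [0.001, 0.061, 0.998, -0.0]
contact_force: [0.9, -0.9, 4.9]
finger_gap: 0.499
finger_force: 30.0
```

Request:
servo_tool(increments=[[[0,0,0.05],[0,0,0],0.3],[[0,0,0],[0,0,0],0.9],[[0,0,0],[0,0,0],0.9],[[0,0,0],[0,0,0],0.9],[[0,0,0],[0,0,0],0.9],[[0,0,0],[0,0,0],0.9]])

```text
t: 13.8
tcp_pos: [512.7, -200.4, 105.5]
eef_rot: [-0.0, 0.061, 0.998, -0.0]
contact_force: [-0.5, 0.2, 0.1]
finger_gap: 0.851
finger_force: 0.0
```

Request:
servo_tool(increments=[[[0,0,0.5],[0,0,0],0.9],[[0,0,1.5],[0,0,0],0.9],[[0,0,2],[0,0,0],0.9],[[0,0,2.5],[0,0,0],0.9],[[0,0,2.5],[0,0,0],0.9],[[0,0,2],[0,0,0],0.9],[[0,0,1],[0,0,0],0.9],[[0,0,0],[0,0,0],0.9]])

```text
t: 14.6
tcp_pos: [513.7, -200.8, 227.6]
eef_rot: [0.001, 0.061, 0.998, -0.0]
contact_force: [-0.0, 0.4, -0.1]
finger_gap: 0.904
finger_force: 0.0
```

```bash
python3 - <<'E'
from h import *
s=camera("scene");cv2.imwrite("pics/scene2.png",s)
x,y,w,h,k=145,160,100,110,5
i=cv2.resize(s[y:y+h,x:x+w],None,fx=k,fy=k,interpolation=cv2.INTER_CUBIC)
a=np.radians(-7.05);R=np.array([[np.cos(a),-np.sin(a),0],[np.sin(a),np.cos(a),0],[0,0,1]])
X=np.array([[54,33,4],[54,-33,4],[-54,33,4],[18,22,30],[18,-22,30],[-42,22,30],[-42,-22,30],[57.5,15,-16],[57.5,-15,-16]])@R.T+[513.7,-200.2,82]
for u in proj("scene",X): cv2.circle(i,tuple(int(q) for q in ((u-[x,y]+.5)*k)),3,(255,0,255),1)
cv2.imwrite("pics/z2.png",i); print(read_state()["contact_force"])
E
```

```text
[-0.30671826 -0.32099318 -1.04260847]
```

View pics/z2.png

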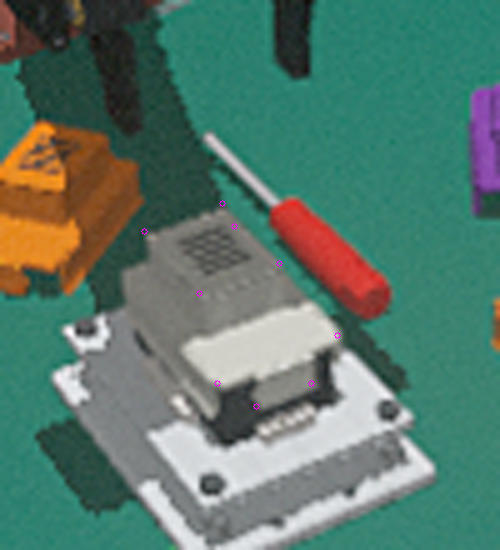

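The cover sits level. The clip feet are at about (258,405) and (315,385) in the zoom and the hood's rear corners at about (147,232) and (225,207), all within half a camera pixel of the predicted home pose, so both ends are down. The nest is back up and the gripper is clear, so I'm handing in.

```bash
python3 -c "
from cell import *
print(finish_job())"
```

```text
the job is handed in; nothing more can be done
None
```

The cover is snapped home on the housing, level and the right way round. The nest has risen back, the arm is clear, and I handed the job in at about 14.7 s; the highest press I read was 16.6 N, and the hand-in returned no verdict.

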